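Set a solder pallet into the board holder by pushing

ROBOT

A 7-joint arm with a two-finger parallel gripper is mounted at the origin on the work surface. World frame = base frame: x ahead of the robot, y to its left, z up, the work surface at z = 0. Lengths are in m, angles in rad, forces in N, time in s.
With the tool pointing down it reaches from about 0.35 to 0.9 m from the base axis. Payload 7.2 kg.
Tool frame: the origin (TCP) lies on the front face of the gripper's body, between the roots of the fingers; the fingertips stand 80 mm ahead of it and the grasp point (between the pads) lies 61 mm ahead of it; z points along the fingers, y is the line along which they close (so a half turn about z gives the same grasp; the last joint's range is limited). The gripper opens to 88 mm and grips with 3 to 60 N. Pads are 20 mm wide; open, the fingers measure 115 mm over their backs; the gripper's body (75 mm by 178 mm) begins 61 mm behind the grasp point.
Start: joints at [-1.239, 0.411, -0.013, 1.596, 0.006, 1.134, -0.082], TCP at [0.243, 0.576, 0.303] pointing down, gripper open.
Joint ranges: [-2.95, 2.95], [-0.29, 1.99], [-1.47, 1.44], [0.14, 2.54], [-1.03, 4.17], [0.13, 1.85], [-2.86, 2.86]. Speed limits (rad/s): [2.39, 2.39, 3.01, 3.01, 3.14, 3.14, 3.14].

INTERFACE

Orientations are given as [roll, pitch, yaw] about the fixed x, y, z axes, in that order (R = Rz(yaw) Ry(pitch) Rx(roll)).
In Python, from station import env, vision gives the robot as it stands.
- The arm moves only by the shell command python3 -m crank 'ROWS'. ROWS is JSON, a list of rows, each an object of numbers: "x", "y", "z": the shift along the tool's x, y, z each as a share of 2 cm, from -1 to 1; "roll": the turn about the tool's z as a share of 180 degrees, from -1 to 1; "hand": the opening, from -1 (shut) to 1 (fully open). A call has 1 to 10 rows; each row shifts and turns the commanded pose from where the row before left it, along the tool's axes as they then stand; what a row does not reach is not made up. A row lasts 1/10 s, in which the tool goes at most 50 mm and 8.59 degrees, less where a joint would pass 70% of its speed; a pose out of reach is approached as far as the arm can. A call with a number of a shift or a turn outside -1 to 1 is refused whole. A call with a gripper value outside its range is refused whole. The fingers move at their own pace and stop on an object; the grip force is fixed at half the most. Time passes only in rows, so rows that do not move let the fingers close. It gives the time, the measured TCP pose, the force, the opening and the grip force at its end, in the units of the state.
- env.sense(): the state, without advancing time (a new reading comes with each control period).
- vision.capture(name): name is "scene" or "top" or "wrist"; returns a dict with "frame" (420x560x3 uint8, red, green, blue), "fx", "fy", "cx", "cy" (pixels), "k1" (the pictures are not rectified: a ray, as slopes to the right and down, at radius r is drawn at 1 + k1 r^2 times it, then the intrinsics apply), "world_to_cam" (4x4, takes a point from world to camera coordinates). Camera axes: x right, y down, z forward; pixel columns grow to the right and rows downward; lengths in m; the calibration is good to about 2 mm. A picture is of the moment at which its call begins. There is no depth.
- env.hand_in(): hands the job in; it is judged then, once.
The state is a dict: "t": time; "joint_positions": joint angles; "dq": joint speeds; "tau": joint torques, N m; "eef_pos": TCP position; "orientation": TCP orientation; "force": force on the tool from outside, world axes, zero at the start; "ft_torque": the same for the moment, N m; "opening": finger opening in m; "finger_force": force on a finger pad.
Only numpy, scipy, OpenCV 4.12 (cv2) and the standard library are available. Lean on these libraries where they do the work, as an engineer would, in place of code of your own. Each camera call takes 0.05 s, during which the arm holds its last target. There are 200 camera calls.

TASK

Get the board ready for rework by pushing only, gripping nothing: slide the black pallet with the green board across the holder's plate until it lies square and flush against the blue back fence and also right up against the brass end stop on the left, and push the blue sliding jaw up so that it touches the pallet's near edge and locks it in there. Push gently on the edges with the fingertips; do not lift or tip the pallet, do not press on the board or the parts on it, and leave the end stop and all the other things on the bench where they are.

Things in the scene. Friction and masses are not known exactly. Their poses are not given: they have to be found in the camera images.
- holder: Board holder. Grey aluminium plate 330 mm wide (its y), 270 mm deep (x -155 to +115 mm), 12 mm thick. Origin: underside of the plate, at bench level z = 0, on its mid-line; x points from the robot side to the fence, y left along it; turned 13 degrees at most. 8 mm guide rods along x at y = -150 and +150 mm, z = 24 mm, each with an end post 22 mm wide at x = -146, top 34 mm.
- fence_face (a point): Middle of the near face of the blue back fence, 90 mm along the holder's x from its origin, 11 mm above the plate. The fence is a straight bar 18 mm thick over the holder's whole width, its top at z = 34 mm. Fixed to the holder, same axes.
- pallet: Black pallet, flat block 95 mm deep (x), 120 mm wide (y), 10 mm thick, loose on the plate, 0.27 to 0.45 kg with board, slides with 1 to 4 N. Starts turned up to 14 degrees from the holder, 10 to 43 mm clear of fence and 20 mm or more of the stop. Origin: centre of its underside; axes as the holder's when square. Home: origin 42.5 mm on the holder's x and 60 mm to the -y side of stop_face.
- board: Green circuit board and its parts, fixed in the pallet's top: 66 x 96 mm (x, y), centred, leaving a rim 12 to 14 mm wide with four small hold-downs. Origin: its underside, 10 mm above the pallet's underside. Tallest parts: two blue capacitors 10 mm across, 14 mm above the rim. Not to be pressed on.
- stop_face (a point): Middle of the right-hand (-y) face of the brass end stop, 8 mm above the plate, 30 mm in front of the fence; axes as the holder's. The stop is 60 mm long from the fence towards the robot, 14 mm thick, 17 mm high over the plate, clamped to the fence by a thumb screw 70 to 100 mm left of the holder's mid-line; a push below 80 N does not shift it.
- jaw (a joint): Travel of the blue sliding jaw, m: 0 = fully open (near the robot), growing as it is pushed along the holder's +x to the fence; at 0.115 its face meets a pallet that is home. Starts at 0 to 0.02. Friction about 3 N, no spring: it stays where it is left.
- jaw_face (a point): Middle of the jaw's face that looks to the fence, 10 mm above the plate, 120 mm behind the holder's origin at joint 0. The jaw is a bar 16 mm thick (its near face is 16 mm on the robot's side of this point), 276 mm wide, 1 to 21 mm above the plate, with a shoe and small knob, 45 mm high over the bench, at each guide rod.
- wool_tin: Bystander: tip-cleaner tin, round, 58 mm across, 38 mm high, brass wool on top. Origin: centre of its underside. To be left alone.
- flux_bottle: Bystander: small amber flux bottle, red cap, 32 mm across, 75 mm high. Origin: centre of its underside. To be left alone.
- wick_reel: Bystander: flat yellow reel of copper wick, 52 mm across, 16 mm high. Origin: centre of its underside. To be left alone.
- solder_reel: Bystander: blue solder reel standing on its flange, 56 mm across, 42 mm high. Origin: centre of its underside. To be left alone.
- syringe: Bystander: flux syringe lying down, about 135 mm long, 34 mm over its finger flange, 18 mm high. Origin: its middle, at bench height. To be left alone.
- tweezers: Bystander: dark tweezers lying flat, about 140 mm long, 6 mm high. Origin: its middle, at bench height. To be left alone.
- screwdriver: Bystander: red-handled screwdriver lying down, 170 mm long. Origin: its middle, at bench height. To be left alone.
Not all that is in view belongs to the job. Leave any orange or pink look-alike of the pallet alone.

How it is judged:
At the end, for the whole second after the job is handed in: The pallet lies flat and at rest on the plate, within 2.5 mm of the fence and of the end stop, square to the holder within 0.03 rad (1.7 degrees), and the jaw has come to within 2.5 mm of where it meets the seated pallet (joint above 0.1125). The robot touches nothing (x of pallet in the frame of holder between 0.04 and 0.0445 m and y of pallet in the frame of stop_face between -0.0625 and -0.058 m and angle between the x axis of pallet and the x axis of holder, either way round below 0.03 rad and value of joint jaw above 0.1125 m and z of pallet in the frame of holder below 0.0145 m and angle between pallet's own z axis and vertical below 0.03 rad and linear speed of pallet below 0.005 m/s).
It fails at once if the pallet is lifted more than 6 mm off the plate or tipped by more than 0.12 rad (z of pallet in the frame of holder above 0.018 m or angle between pallet's own z axis and vertical above 0.12 rad).
It fails at once if the board or its parts are pressed with more than 3 N (contact force between any of the arm, the fingers and board above 3 N).
It fails at once if the pallet, the holder or its jaw is pushed or squeezed with more than 35 N (contact force between the fingers and pallet above 35 N or contact force between the fingers and holder above 35 N).
It fails at once if the end stop is shifted by more than 3 mm (distance of stop_face from where it was at the start of the episode above 0.003 m).
It fails at once if a bystander on the bench is shifted by more than 15 mm (distance of any of wool_tin, flux_bottle, wick_reel, solder_reel, syringe, tweezers, screwdriver from where it was at the start of the episode above 0.015 m).
It also fails if it takes over 48 s, if anything falls off the work surface, if the arm or the gripper's body presses on something with over 40 N, if the wrist force passes 120 N, or if a joint passes its speed limit or range.

## Working session

There is one attempt and no reset: what is moved stays moved. The work goes in short steps, Python scripts to look and compute and a shell command to move; the robot and the scene stay as the last step left them, time stands still between calls to the robot, and variables do not carry over. Pictures are saved under pics/ and viewed, at most 10 in all, crops included, and the job is handed in when it is done.

```bash
ls; mkdir -p pics; python3 - <<'E'
from station import env, vision
import cv2
s=env.sense(); print(s)
for n in ["top","scene"]:
    c=vision.capture(n); cv2.imwrite(f"pics/{n}0.png",c["frame"][:,:,::-1]); print(n,c["fx"],c["fy"],c["cx"],c["cy"],c["k1"],c["world_to_cam"])
E
```

```text
pics
{'t': 0.0, 'joint_positions': array([-1.23920926,  0.41186905, -0.01274372,  1.59706991,  0.00557338,
        1.13427969, -0.0822127 ]), 'dq': array([-0.00033667, -0.00096223, -0.00142675,  0.00140885, -0.00119187,
       -0.00070393, -0.00027944]), 'tau': array([ 6.90593379e-05, -5.87937891e+01,  6.42198175e-01, -2.91072410e+01,
       -5.35841659e-02,  1.83633040e-02,  1.66012146e-04]), 'eef_pos': array([0.24312101, 0.57535249, 0.30181743]), 'orientation': array([-3.14000344e+00,  7.62874037e-05,  2.74183549e+00]), 'force': array([-0.53780471,  0.46433729,  0.65518938]), 'ft_torque': array([-0.04377197,  0.02056807, -0.00924383]), 'finger_force': 0.0, 'opening': 0.08791191535411075}
top 534.4930802948326 534.4930802948326 284.4148608288182 208.54763216224526 -0.18209402212127035 [[ 0.04535863 -0.99896832 -0.00221313  0.02720093]
 [-0.974144   -0.04374042 -0.22165343  0.51075036]
 [ 0.22132795  0.01220981 -0.975123    1.14264688]
 [ 0.          0.          0.          1.        ]]
scene 384.1623413586092 384.1623413586092 279.23454264194925 211.59244629003848 -0.02658688197295001 [[ 0.72340075  0.69040015  0.00624395 -0.39512343]
 [ 0.52212942 -0.54112488 -0.65921524 -0.20580823]
 [-0.45174354  0.48013695 -0.75192837  1.21518642]
 [ 0.          0.          0.          1.        ]]
```

View pics/top0.png

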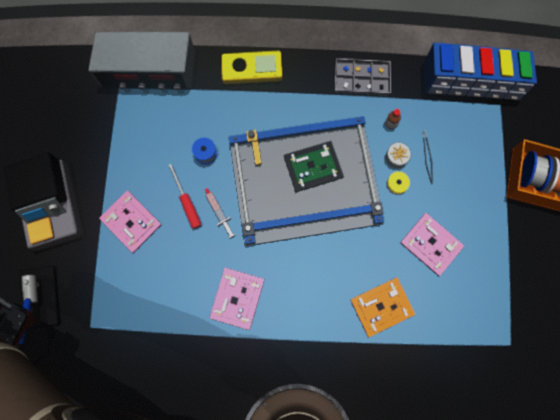

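View pics/scene0.png

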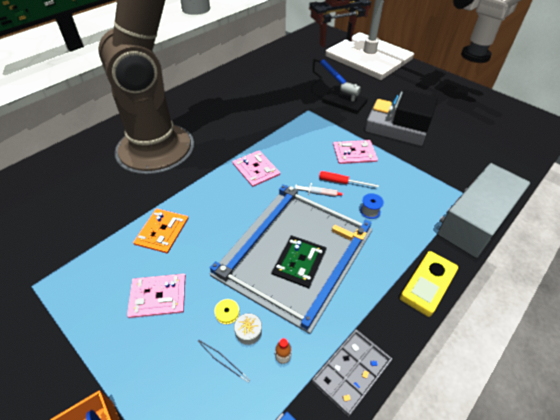

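The top view shows the pallet (black rim, green board) at pixel (313,167), the fence at about (300,130), the brass stop at (256,148) and the jaw at (313,218). Look-alikes for the pallet are orange (383,306) and pink (130,222), (238,298) and (432,243). By the description I choose the black one at (313,167), and I'll check it in a close crop.

```bash
cat > h.py <<'E'
import numpy as np, cv2
from station import env, vision
def cap(n="top"): return vision.capture(n)
def ray(c,px):
    K=np.array([[c["fx"],0,c["cx"]],[0,c["fy"],c["cy"]],[0,0,1]])
    return cv2.undistortPoints(np.float64(px).reshape(-1,1,2),K,np.array([c["k1"],0,0,0,0.])).reshape(-1,2)
def toz(c,px,z):
    W=np.array(c["world_to_cam"]);R=W[:3,:3];o=-R.T@W[:3,3]
    d=np.c_[ray(c,px),np.ones(len(np.reshape(px,(-1,2))))]@R
    return (o+d*((z-o[2])/d[:,2])[:,None])[:,:2]
def proj(c,P):
    W=np.array(c["world_to_cam"]);K=np.array([[c["fx"],0,c["cx"]],[0,c["fy"],c["cy"]],[0,0,1]])
    return cv2.projectPoints(np.float64(P).reshape(-1,1,3),cv2.Rodrigues(W[:3,:3])[0],W[:3,3],K,np.array([c["k1"],0,0,0,0.]))[0].reshape(-1,2)
def masks(c):
    h=cv2.cvtColor(c["frame"],cv2.COLOR_RGB2HSV);H,S,V=[h[...,i].astype(int) for i in range(3)]
    return dict(blue=(H>100)&(H<125)&(S>150), green=(H>50)&(H<85)&(S>110), brass=(H>15)&(H<28)&(S>130), black=(V<60))
E
python3 - <<'E'
from h import *
c=cap(); f=c["frame"]
x0,y0,x1,y1=225,110,395,250
cv2.imwrite("pics/crop1.png",cv2.resize(f[y0:y1,x0:x1,::-1],None,fx=4.2,fy=4.2,interpolation=cv2.INTER_CUBIC))
h=cv2.cvtColor(f,cv2.COLOR_RGB2HSV)
for p in [(300,130),(313,218),(265,215),(257,150),(310,175),(288,170),(350,200),(220,110),(253,134)]: print(p,h[p[1],p[0]])
M=masks(c)
for k,m in M.items():
    m=m.astype(np.uint8); m[:y0]=0;m[y1:]=0;m[:,:x0]=0;m[:,x1:]=0
    n,l,st,ce=cv2.connectedComponentsWithStats(m)
    for i in range(1,n):
        if st[i,4]>40: print(k,st[i],ce[i].round(1),cv2.minAreaRect(np.argwhere(l==i)[:,::-1].astype(np.float32)))
E
```

```text
(300, 130) [109 184 162]
(313, 218) [109 179 170]
(265, 215) [106  21 155]
(257, 150) [ 23 150 206]
(310, 175) [ 71 152  94]
(288, 170) [116  21  85]
(350, 200) [102  17 153]
(220, 110) [102 120 174]
(253, 134) [120   6  81]
blue [258 117 107  22 791] [310.8 127.4] ((310.97998046875, 127.35999298095703), (7.778174877166748, 107.62165069580078), 81.8698959350586)
blue [229 134  17  10 110] [237.4 138.3] ((237.13294982910156, 138.36415100097656), (7.298745632171631, 16.878347396850586), 81.25383758544922)
blue [254 205 118  25 759] [312.8 217.1] ((312.3025207519531, 217.2445526123047), (6.570886135101318, 118.53124237060547), 81.06043243408203)
blue [374 215  10   8  49] [378.3 218.6] ((378.52703857421875, 218.66213989257812), (6.740358352661133, 9.04194450378418), 80.53767395019531)
blue [245 236  10   8  44] [249.5 239.3] ((249.4459228515625, 239.17567443847656), (6.740358352661133, 8.38434886932373), 80.53767395019531)
green [291 149  45  33 723] [314.  165.7] ((313.1651611328125, 165.05047607421875), (26.81913948059082, 40.70762252807617), 73.3007583618164)
brass [248 131  13  34 151] [255.2 148.3] ((254.12351989746094, 147.80589294433594), (32.86497116088867, 8.568753242492676), 77.47119140625)
black [285 142  58  50 494] [313.  173.1] ((312.9573059082031, 166.26333618164062), (38.17919921875, 49.63296127319336), 72.6459732055664)
black [295 145  27  11 107] [308.  150.1] ((308.0216064453125, 150.07028198242188), (3.8231165409088135, 27.79111671447754), 72.89727020263672)
```

View pics/crop1.png

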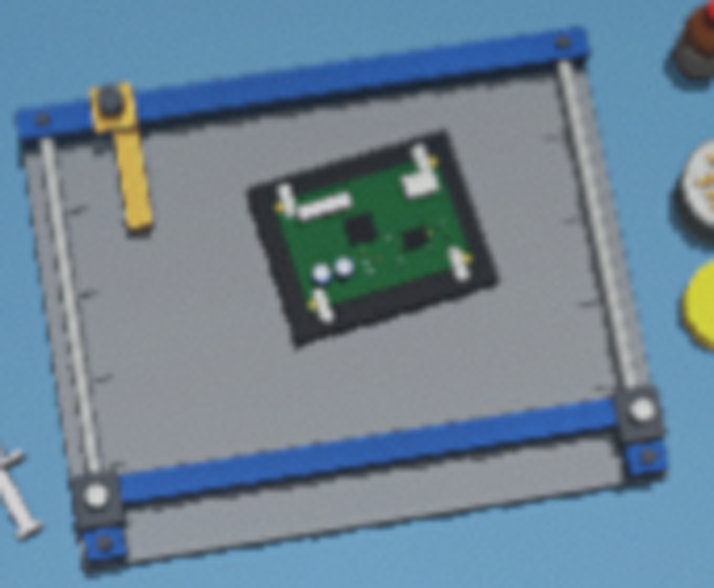

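The crop confirms black rim and green board with corners at crop (250,188), (446,132), (497,281), (297,347). The stop's right face runs along crop x≈135–152, the fence is at the top and the jaw at the bottom. I'll convert these to metres next.

```bash
cat >> h.py <<'E'
def edge(c,m,x0,x1,y0,y1,which):
    P=[]
    for x in range(x0,x1):
        r=np.flatnonzero(m[y0:y1,x])
        if len(r): P.append((x,y0+(r[0]-.5 if which=='far' else r[-1]+.5)))
    return np.array(P)
def line(P):
    for _ in range(3):
        d=np.polyfit(P[:,1],P[:,0],1); e=P[:,0]-np.polyval(d,P[:,1]); P=P[abs(e)<2*e.std()+1e-4]
    return d   # x = d0*y+d1
E
python3 - <<'E'
from h import *
c=cap(); M=masks(c)
W=c["world_to_cam"];print("cam",-W[:3,:3].T@W[:3,3])
F=toz(c,edge(c,M['blue'],272,358,112,142,'far'),.034); dF=line(F)
J=toz(c,edge(c,M['blue'],262,368,200,235,'far'),.033); dJ=line(J)
print("fence far",dF,np.degrees(np.arctan(-dF[0])),"jaw",np.degrees(np.arctan(-dJ[0])))
T=-np.arctan(dF[0]); T=(T-np.arctan(dJ[0]))/2
ex=np.array([np.cos(T),np.sin(T)]);ey=np.array([-ex[1],ex[0]])
cr=lambda p:np.array(p)/4.2+[225-.4,110-.4]
def H(p,z): q=toz(c,cr(p),z); return q, np.c_[q@ex,q@ey]
fx=(F@ex).mean();jx=(J@ex).mean()
print("T",np.degrees(T),"fence face u",fx-.018,"jaw face u",jx,"jaw joint",jx-(fx-.108-.12))
# plate sides: fence ends
for n,p,z in [("fenceL",(16,112),.034),("fenceR",(588,28),.034),("stop near R",(153,225),.029),("stop near L",(129,234),.029),("stop up R",(137,130),.029)]+[(f"pal{i}",q,.022) for i,q in enumerate([(249,188),(446,131),(497,281),(297,348)])]:
    a,b=H(p,z); print(n,a[0].round(4),b[0].round(4))
q=H([(249,188),(446,131),(497,281),(297,348)],.022)[0]; print("pal c",q.mean(0),np.linalg.norm(np.roll(q,-1,0)-q,axis=1), np.degrees(np.arctan2(*(q[0]+q[1]-q[2]-q[3])[::-1])))
E
```

```text
cam [0.24341092 0.03556181 1.22749102]
fence far [-0.20969802  0.72446715] 11.843206877190983 jaw 11.712636653020658
T 11.77792176510582 fence face u 0.6912282683303587 jaw face u 0.4912912321915406 jaw joint 0.010062963861181884
fenceL [0.6843 0.1914] [0.709  0.0477]
fenceR [ 0.7505 -0.132 ] [ 0.7078 -0.2824]
stop near R [0.6222 0.1104] [ 0.6316 -0.0189]
stop near L [0.6163 0.1235] [ 0.6286 -0.0049]
stop up R [0.6781 0.1227] [ 0.6889 -0.0183]
pal0 [0.6486 0.0579] [ 0.6468 -0.0757]
pal1 [ 0.688  -0.0526] [ 0.6628 -0.1919]
pal2 [ 0.6004 -0.0833] [ 0.5707 -0.2041]
pal3 [0.5566 0.027 ] [ 0.5504 -0.0871]
pal c [ 0.62340129 -0.01274282] [0.11730841 0.09285828 0.1187026  0.0971139 ] 18.896478521799505
```

Everything is consistent: pallet edges measure 117–119 × 93–97 mm, fence and jaw are parallel at 11.8°, and the pallet is 7° off the holder. In holder-turned axes (u,v), in metres:
- Fence face: u = 0.691.
- Stop face: v = −0.0187.
- Jaw face: u = 0.491.
- Pallet centre: (0.608, −0.140).

First push: open fingers on the near edge.

```bash
python3 -m crank '[{"roll":-0.0386,"hand":0.6},{"roll":-0.0386,"hand":0.6},{"roll":-0.0386,"hand":0.6},{"roll":-0.0386,"hand":0.6},{"roll":-0.0386,"hand":0.6},{"x":-0.25,"y":-1,"hand":0.6},{"x":-0.25,"y":-1,"hand":0.6},{"x":-0.25,"y":-1,"hand":0.6},{"x":-0.25,"y":-1,"hand":0.6},{"x":-0.25,"y":-1,"hand":0.6}]'
R='{"x":-0.25,"y":-1,"hand":0.6}'
cat >> h.py <<'E'
T=np.radians(11.78); EX=np.array([np.cos(T),np.sin(T)]); EY=np.array([-EX[1],EX[0]])
def where(du=None,dv=None,dz=None):
    s=env.sense();p=s["eef_pos"];print("t",round(s["t"],2),"u,v,z",(p[:2]@EX).round(4),(p[:2]@EY).round(4),p[2].round(4),"yaw-T",np.degrees(s["orientation"][2]-T).round(2),"F",(EX@s["force"][:2]).round(1),(EY@s["force"][:2]).round(1),s["force"][2].round(1),"j7",s["joint_positions"][6].round(2),"open",round(s["opening"],4))
E
python3 -c "from h import *;where()"
```

```text
t 0.2 u,v,z 0.3556 0.5137 0.3021 yaw-T 145.32 F 0.1 0.5 0.4 j7 -0.08 open 0.0879invalid input at $[0]: expected keys x, y, z, roll, hand
```

```bash
python3 -m crank '[{"x":0,"y":0,"z":0,"roll":-0.0386,"hand":0.6},{"x":0,"y":0,"z":0,"roll":-0.0386,"hand":0.6},{"x":0,"y":0,"z":0,"roll":-0.0386,"hand":0.6},{"x":0,"y":0,"z":0,"roll":-0.0386,"hand":0.6},{"x":0,"y":0,"z":0,"roll":-0.0386,"hand":0.6},{"x":-0.25,"y":-1,"z":0,"roll":0,"hand":0.6},{"x":-0.25,"y":-1,"z":0,"roll":0,"hand":0.6},{"x":-0.25,"y":-1,"z":0,"roll":0,"hand":0.6},{"x":-0.25,"y":-1,"z":0,"roll":0,"hand":0.6},{"x":-0.25,"y":-1,"z":0,"roll":0,"hand":0.6}]'
python3 -c "from h import *;where()"
```

```text
t: 1.2
eef_pos: [0.2885, 0.4821, 0.3025]
orientation: [-3.141, -0.0, -2.935]
force: [0.7, 0.7, 0.6]
opening: 0.07
finger_force: 0.0
t 1.2 u,v,z 0.3809 0.413 0.3025 yaw-T -179.95 F 0.8 0.5 0.6 j7 0.62 open 0.07
```

```bash
python3 -m crank '[{"x":-0.25,"y":-1,"z":0,"roll":0,"hand":0.6},{"x":-0.25,"y":-1,"z":0,"roll":0,"hand":0.6},{"x":-0.25,"y":-1,"z":0,"roll":0,"hand":0.6},{"x":-0.25,"y":-1,"z":0,"roll":0,"hand":0.6},{"x":-0.25,"y":-1,"z":0,"roll":0,"hand":0.6},{"x":-0.25,"y":-1,"z":0,"roll":0,"hand":0.6},{"x":-0.25,"y":-1,"z":0,"roll":0,"hand":0.6},{"x":-0.25,"y":-1,"z":0,"roll":0,"hand":0.6},{"x":-0.25,"y":-1,"z":0,"roll":0,"hand":0.6},{"x":-0.25,"y":-1,"z":0,"roll":0,"hand":0.6}]' >/dev/null
python3 -m crank '[{"x":-0.25,"y":-1,"z":0.2,"roll":0,"hand":0.6},{"x":-0.25,"y":-1,"z":0.2,"roll":0,"hand":0.6},{"x":-0.25,"y":-1,"z":0.2,"roll":0,"hand":0.6},{"x":-0.25,"y":-1,"z":0.2,"roll":0,"hand":0.6},{"x":-0.25,"y":-1,"z":0.2,"roll":0,"hand":0.6},{"x":-0.25,"y":-1,"z":0.2,"roll":0,"hand":0.6},{"x":-0.25,"y":-1,"z":0.2,"roll":0,"hand":0.6},{"x":-0.25,"y":-1,"z":0.2,"roll":0,"hand":0.6},{"x":-0.25,"y":-1,"z":0.2,"roll":0,"hand":0.6},{"x":-0.25,"y":-1,"z":0.2,"roll":0,"hand":0.6}]' >/dev/null
python3 -c "from h import *;where()"
```

```text
t 3.2 u,v,z 0.4812 0.0132 0.2625 yaw-T -179.94 F 0.8 -0.4 0.1 j7 1.48 open 0.0704
```

```bash
python3 -m crank '[{"x":-0.255,"y":-0.955,"z":0.5,"roll":0,"hand":0.6},{"x":-0.255,"y":-0.955,"z":0.5,"roll":0,"hand":0.6},{"x":-0.255,"y":-0.955,"z":0.5,"roll":0,"hand":0.6},{"x":-0.255,"y":-0.955,"z":0.5,"roll":0,"hand":0.6},{"x":-0.255,"y":-0.955,"z":0.5,"roll":0,"hand":0.6},{"x":-0.255,"y":-0.955,"z":0.5,"roll":0,"hand":0.6},{"x":-0.255,"y":-0.955,"z":0.5,"roll":0,"hand":0.6},{"x":-0.255,"y":-0.955,"z":0.5,"roll":0,"hand":0.6},{"x":0,"y":0,"z":1,"roll":0,"hand":0.6},{"x":0,"y":0,"z":1,"roll":0,"hand":0.6}]' >/dev/null
python3 - <<'E'
from h import *
where()
c=cap("wrist"); cv2.imwrite("pics/w1.png",c["frame"][:,:,::-1])
E
```

```text
t 4.2 u,v,z 0.5223 -0.1396 0.1421 yaw-T -180.03 F -0.8 0.2 -0.4 j7 1.86 open 0.0704
```

View pics/w1.png

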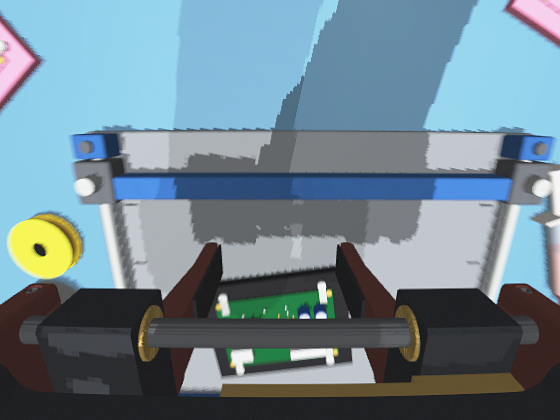

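The wrist view (image up = towards the robot) shows the fingertips at (213,245) and (345,245), clear between the jaw at row 187 and the pallet's near edge at row ≈275. The jaw is parallel to the image, so the tool is square. Next I lower and push.

```bash
python3 -m crank '[{"x":0,"y":0,"z":1,"roll":0,"hand":0.6},{"x":0,"y":0,"z":0.9,"roll":0,"hand":0.6},{"x":0,"y":0,"z":0.4,"roll":0,"hand":0.6},{"x":0,"y":0,"z":0,"roll":0,"hand":0.6}]' >/dev/null
python3 -c "from h import *;where()"
python3 -m crank '[{"x":-0.25,"y":0,"z":0,"roll":0,"hand":0.6},{"x":-0.25,"y":0,"z":0,"roll":0,"hand":0.6},{"x":-0.25,"y":0,"z":0,"roll":0,"hand":0.6},{"x":-0.25,"y":0,"z":0,"roll":0,"hand":0.6},{"x":-0.25,"y":0,"z":0,"roll":0,"hand":0.6},{"x":-0.25,"y":0,"z":0,"roll":0,"hand":0.6}]' >/dev/null
python3 -c "from h import *;where()"
```

```text
t 4.65 u,v,z 0.5216 -0.1385 0.096 yaw-T -179.94 F -1.5 -0.4 0.8 j7 1.87 open 0.0705
t 5.25 u,v,z 0.5521 -0.1384 0.0966 yaw-T -179.93 F -1.8 1.0 0.8 j7 1.86 open 0.0705
```

```bash
python3 -m crank '[{"x":-0.2,"y":0,"z":0.05,"roll":0,"hand":0.6},{"x":-0.2,"y":0,"z":0,"roll":0,"hand":0.6},{"x":-0.2,"y":0,"z":0,"roll":0,"hand":0.6},{"x":-0.2,"y":0,"z":0,"roll":0,"hand":0.6},{"x":-0.2,"y":0,"z":0,"roll":0,"hand":0.6},{"x":-0.2,"y":0,"z":0,"roll":0,"hand":0.6},{"x":-0.2,"y":0,"z":0,"roll":0,"hand":0.6}]' >/dev/null
python3 -c "from h import *;where()"
python3 -m crank '[{"x":-0.1,"y":0,"z":0,"roll":0,"hand":0.6}]' >/dev/null
python3 -c "from h import *;where()"
python3 - <<'E'
from h import *
c=cap(); f=c["frame"]
cv2.imwrite("pics/crop2.png",cv2.resize(f[110:250,225:395,::-1],None,fx=4.2,fy=4.2,interpolation=cv2.INTER_CUBIC))
E
```

```text
t 5.95 u,v,z 0.5804 -0.1387 0.0956 yaw-T -179.95 F -0.9 -0.1 -0.5 j7 1.85 open 0.0702
t 6.05 u,v,z 0.5826 -0.1387 0.0957 yaw-T -179.95 F -2.6 0.3 -0.4 j7 1.85 open 0.0701
```

View pics/crop2.png

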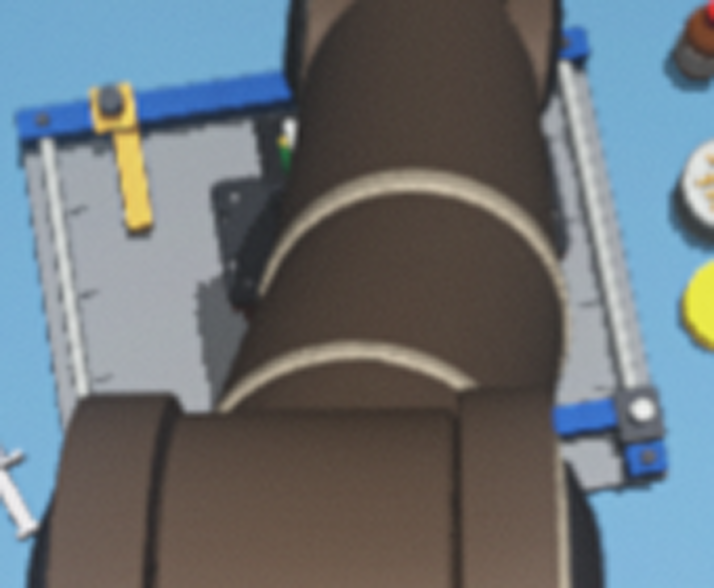

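The arm hides most of the view, but the pallet's far-left corner shows at crop (262,115), nearly at the fence. I'll creep on until the force rises.

```bash
for i in 1 2 3 ; do python3 -m crank '[{"x":-0.08,"y":0,"z":0,"roll":0,"hand":0.6}]' >/dev/null
python3 -c "from h import *;where()"; done
```

```text
t 6.2 u,v,z 0.5836 -0.1387 0.0957 yaw-T -179.95 F -2.9 -0.9 1.1 j7 1.85 open 0.0702
t 6.3 u,v,z 0.5852 -0.1387 0.0957 yaw-T -179.95 F -2.8 0.2 -0.0 j7 1.85 open 0.0699
t 6.4 u,v,z 0.5866 -0.1387 0.0956 yaw-T -179.95 F -8.1 -0.0 5.7 j7 1.85 open 0.0703
```

```bash
python3 -m crank '[{"x":-0.03,"y":0,"z":0,"roll":0,"hand":0.6},{"x":0,"y":0,"z":0,"roll":0,"hand":0.6}]' >/dev/null
python3 -c "from h import *;where()"; 
```

```text
t 6.6 u,v,z 0.5867 -0.1387 0.0956 yaw-T -179.96 F -5.4 0.8 3.0 j7 1.85 open 0.07
```

```bash
python3 -m crank '[{"x":0.3,"y":0,"z":0,"roll":0,"hand":0.6},{"x":0.6,"y":0,"z":0,"roll":0,"hand":0.6},{"x":0,"y":0,"z":-0.9,"roll":0,"hand":0.6},{"x":0,"y":0,"z":-0.9,"roll":0,"hand":0.6},{"x":0,"y":0,"z":-0.9,"roll":0,"hand":0.6},{"x":0,"y":0,"z":-0.9,"roll":0,"hand":0.1},{"x":0,"y":0,"z":0,"roll":0.0455,"hand":0.1},{"x":0,"y":0,"z":0,"roll":0.0455,"hand":0.1},{"x":0,"y":0,"z":0,"roll":0.0455,"hand":0.1},{"x":0,"y":0,"z":0,"roll":0.0455,"hand":0.1}]' >/dev/null
python3 -m crank '[{"x":0,"y":0,"z":0,"roll":0.0455,"hand":0.1},{"x":0,"y":0,"z":0,"roll":0.0455,"hand":0.1},{"x":0,"y":0,"z":0,"roll":0.0455,"hand":0.1},{"x":0,"y":0,"z":0,"roll":0.0455,"hand":0.1},{"x":0,"y":0,"z":0,"roll":0.0455,"hand":0.1},{"x":0,"y":0,"z":0,"roll":0.0455,"hand":0.1},{"x":0,"y":0,"z":0,"roll":0.0455,"hand":0.1},{"x":0,"y":0,"z":0,"roll":0,"hand":0.1}]' >/dev/null
python3 -c "from h import *;where()"
```

```text
t 8.4 u,v,z 0.5691 -0.1385 0.1676 yaw-T 89.85 F -0.1 -0.2 0.0 j7 0.52 open 0.0483
```

```bash
python3 -m crank '[{"x":-0.9,"y":0.71,"z":0,"roll":0,"hand":0.1},{"x":-0.9,"y":0.71,"z":0,"roll":0,"hand":0.1},{"x":-0.9,"y":0.71,"z":0,"roll":0,"hand":0.1},{"x":-0.9,"y":0.71,"z":0,"roll":0,"hand":0.1},{"x":-0.9,"y":0.71,"z":0,"roll":0,"hand":0.1},{"x":0,"y":0,"z":1,"roll":0,"hand":0.1}]' >/dev/null
python3 - <<'E'
from h import *
where()
c=cap("wrist"); cv2.imwrite("pics/w2.png",c["frame"][:,:,::-1])
for u,v,z in [(.691,-.2,.022),(.596,-.2,.022),(.64,-.228,.022)]:
    p=u*EX+v*EY; print(u,v,proj(c,[*p,z]))
E
```

```text
t 9.0 u,v,z 0.6424 -0.2327 0.1501 yaw-T 90.09 F 0.6 -0.3 -0.3 j7 0.63 open 0.0479
0.691 -0.2 [[341.51870459 188.79260833]]
0.596 -0.2 [[212.90742087 188.91527535]]
0.64 -0.228 [[272.75574121 224.45137037]]
```

View pics/w2.png

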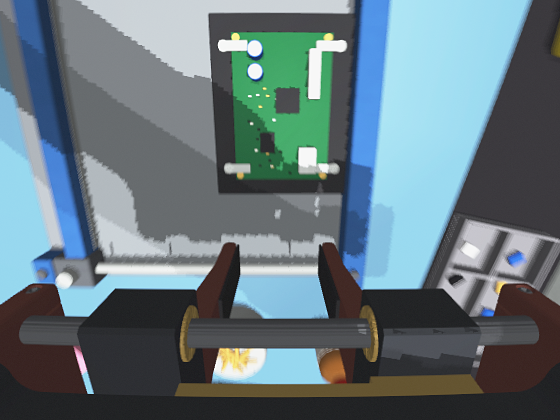

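The wrist view (image up = +v) shows the pallet square, with its right edge at row 191 and its far edge along the fence (≈348 against the fence edge). The fingers are clear of the fence and of the guide rod (row 268). Next I lower and push left.

```bash
python3 -m crank '[{"x":0.1,"y":-0.12,"z":1,"roll":0,"hand":0.1},{"x":0,"y":0,"z":1,"roll":0,"hand":0.1},{"x":0,"y":0,"z":0.5,"roll":0,"hand":0.1},{"x":0,"y":0,"z":0.2,"roll":0,"hand":0.1},{"x":0,"y":0,"z":0,"roll":0,"hand":0.1}]' >/dev/null
python3 -c "from h import *;where()"
python3 -m crank '[{"x":0.25,"y":0,"z":0,"roll":0,"hand":0.1},{"x":0.25,"y":0,"z":0,"roll":0,"hand":0.1},{"x":0.25,"y":0,"z":0,"roll":0,"hand":0.1},{"x":0.25,"y":0,"z":0,"roll":0,"hand":0.1},{"x":0.25,"y":0,"z":0,"roll":0,"hand":0.1}]' >/dev/null
python3 -c "from h import *;where()"
```

```text
t 9.55 u,v,z 0.638 -0.2266 0.0937 yaw-T 90.03 F 0.6 0.1 0.0 j7 0.66 open 0.0482
t 10.05 u,v,z 0.6384 -0.2019 0.0943 yaw-T 89.95 F -0.5 -2.7 3.2 j7 0.62 open 0.0483
```

```bash
python3 -m crank '[{"x":0.25,"y":0,"z":-0.05,"roll":0,"hand":0.1},{"x":0.25,"y":0,"z":0,"roll":0,"hand":0.1},{"x":0.25,"y":0,"z":0,"roll":0,"hand":0.1},{"x":0.25,"y":0,"z":0,"roll":0,"hand":0.1},{"x":0.25,"y":0,"z":0,"roll":0,"hand":0.1}]' >/dev/null
python3 -c "from h import *;where()"
python3 -m crank '[{"x":0.25,"y":0,"z":0,"roll":0,"hand":0.1},{"x":0.25,"y":0,"z":0,"roll":0,"hand":0.1},{"x":0.25,"y":0,"z":0,"roll":0,"hand":0.1},{"x":0.1,"y":0,"z":0,"roll":0,"hand":0.1}]' >/dev/null
python3 -c "from h import *;where()"
```

```text
t 10.55 u,v,z 0.6381 -0.1763 0.0946 yaw-T 89.96 F 0.9 -1.7 0.6 j7 0.59 open 0.0485
t 10.95 u,v,z 0.6382 -0.1588 0.0946 yaw-T 90.0 F 0.6 -1.7 0.3 j7 0.57 open 0.0486
```

```bash
for i in 1 2 3; do python3 -m crank '[{"x":0.1,"y":0,"z":0,"roll":0,"hand":0.1}]' >/dev/null
python3 -c "from h import *;where()"; done
python3 - <<'E'
from h import *
c=cap("wrist"); cv2.imwrite("pics/w3.png",c["frame"][:,:,::-1])
E
```

```text
t 11.05 u,v,z 0.6381 -0.1574 0.0946 yaw-T 89.98 F 0.4 -2.6 -0.2 j7 0.57 open 0.0486
t 11.15 u,v,z 0.638 -0.1557 0.0946 yaw-T 89.96 F 0.1 -1.8 0.8 j7 0.56 open 0.0486
t 11.25 u,v,z 0.638 -0.1537 0.0946 yaw-T 89.95 F 0.6 -2.6 0.0 j7 0.56 open 0.0485
```

View pics/w3.png

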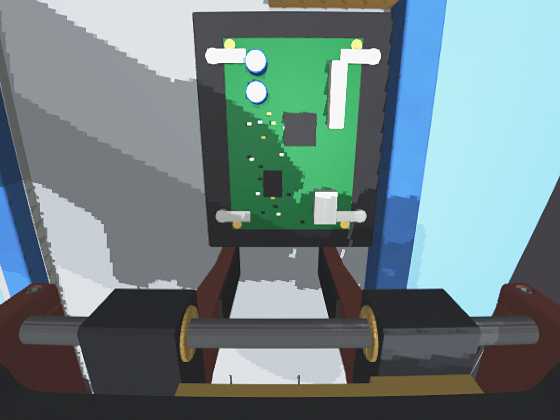

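The wrist view shows the pallet square against the fingers (row 246). The brass stop is just above its far end (row ≈8, against the pallet edge at row 13), so a few mm remain.

```bash
for i in 1 2 3; do python3 -m crank '[{"x":0.08,"y":0,"z":0,"roll":0,"hand":0.1}]' >/dev/null
python3 -c "from h import *;where()"; done
```

```text
t 11.4 u,v,z 0.638 -0.1522 0.0946 yaw-T 89.95 F -0.3 -1.8 -0.0 j7 0.56 open 0.0483
t 11.5 u,v,z 0.638 -0.1505 0.0946 yaw-T 89.95 F -0.8 -2.1 0.3 j7 0.56 open 0.0479
t 11.6 u,v,z 0.6378 -0.15 0.0946 yaw-T 89.92 F -1.9 -7.0 -1.1 j7 0.55 open 0.0485
```

```bash
python3 -m crank '[{"x":0.05,"y":0,"z":0,"roll":0,"hand":0.1},{"x":0,"y":0,"z":0,"roll":0,"hand":0.1}]' >/dev/null
python3 -c "from h import *;where()"
python3 -m crank '[{"x":0.04,"y":0,"z":0,"roll":0,"hand":0.1},{"x":0,"y":0,"z":0,"roll":0,"hand":0.1}]' >/dev/null
python3 -c "from h import *;where()"
```

```text
t 11.8 u,v,z 0.6377 -0.1499 0.0946 yaw-T 89.87 F 0.7 -5.7 -1.4 j7 0.55 open 0.0482
t 12.0 u,v,z 0.6376 -0.1498 0.0947 yaw-T 89.85 F -0.0 -7.8 -1.4 j7 0.55 open 0.0485
```

```bash
python3 -m crank '[{"x":-0.3,"y":0,"z":0,"roll":0,"hand":0.1},{"x":-0.5,"y":0,"z":0,"roll":0,"hand":0.1},{"x":0,"y":0,"z":-0.9,"roll":0,"hand":0.1},{"x":0,"y":0,"z":-0.9,"roll":0,"hand":0.1},{"x":0,"y":0,"z":-0.9,"roll":0,"hand":0.1},{"x":0,"y":0,"z":-0.9,"roll":0,"hand":0.1},{"x":0,"y":0,"z":0,"roll":-0.0455,"hand":0.1},{"x":0,"y":0,"z":0,"roll":-0.0455,"hand":0.1},{"x":0,"y":0,"z":0,"roll":-0.0455,"hand":0.1},{"x":0,"y":0,"z":0,"roll":-0.0455,"hand":0.1}]' >/dev/null
python3 -m crank '[{"x":0,"y":0,"z":0,"roll":-0.0455,"hand":0.1},{"x":0,"y":0,"z":0,"roll":-0.0455,"hand":0.1},{"x":0,"y":0,"z":0,"roll":-0.0455,"hand":0.1},{"x":0,"y":0,"z":0,"roll":-0.0455,"hand":0.1},{"x":0,"y":0,"z":0,"roll":-0.0455,"hand":0.1},{"x":0,"y":0,"z":0,"roll":-0.0455,"hand":0.1},{"x":0,"y":0,"z":0,"roll":-0.0455,"hand":0.1},{"x":0,"y":0,"z":0,"roll":0,"hand":0.1}]' >/dev/null
python3 -m crank '[{"x":0.94,"y":0.33,"z":0,"roll":0,"hand":0.1},{"x":0.94,"y":0.33,"z":0,"roll":0,"hand":0.1},{"x":0.94,"y":0.33,"z":0,"roll":0,"hand":0.1},{"x":0.94,"y":0.33,"z":0,"roll":0,"hand":0.1},{"x":0.94,"y":0.33,"z":0,"roll":0,"hand":0.1},{"x":0.94,"y":0.33,"z":0,"roll":0,"hand":0.1},{"x":0.94,"y":0.33,"z":0,"roll":0,"hand":0.1},{"x":0.94,"y":0.33,"z":0,"roll":0,"hand":0.1},{"x":0.94,"y":0.33,"z":0,"roll":0,"hand":0.1},{"x":0.94,"y":0.33,"z":0,"roll":0,"hand":0.1}]' >/dev/null
python3 -c "from h import *;where()"
```

```text
t 14.8 u,v,z 0.4497 -0.097 0.1677 yaw-T -180.23 F -0.9 0.4 -0.3 j7 1.76 open 0.0482
```

```bash
python3 -m crank '[{"x":0,"y":0,"z":1,"roll":0,"hand":0.1},{"x":0,"y":0,"z":1,"roll":0,"hand":0.1},{"x":0,"y":0,"z":0.8,"roll":0,"hand":0.1},{"x":0,"y":0,"z":0.4,"roll":0,"hand":0.1},{"x":0,"y":0,"z":0,"roll":0,"hand":0.1}]' >/dev/null
python3 -c "from h import *;where()"
python3 -m crank '[{"x":-0.25,"y":0,"z":0,"roll":0,"hand":0.1},{"x":-0.25,"y":0,"z":0,"roll":0,"hand":0.1},{"x":-0.25,"y":0,"z":0,"roll":0,"hand":0.1},{"x":-0.25,"y":0,"z":0,"roll":0,"hand":0.1},{"x":-0.25,"y":0,"z":0,"roll":0,"hand":0.1},{"x":-0.25,"y":0,"z":0,"roll":0,"hand":0.1}]' >/dev/null
python3 -c "from h import *;where()"
```

```text
t 15.3 u,v,z 0.4499 -0.0972 0.1025 yaw-T -180.08 F -0.8 0.3 -0.3 j7 1.79 open 0.0484
t 15.9 u,v,z 0.4799 -0.0973 0.1026 yaw-T -179.97 F -3.1 0.7 1.7 j7 1.79 open 0.0482
```

Pushing the jaw at 3 N, as described.

```bash
python3 -m crank '[{"x":-0.25,"y":0,"z":0,"roll":0,"hand":0.1},{"x":-0.25,"y":0,"z":0,"roll":0,"hand":0.1},{"x":-0.25,"y":0,"z":0,"roll":0,"hand":0.1},{"x":-0.25,"y":0,"z":0,"roll":0,"hand":0.1},{"x":-0.25,"y":0,"z":0,"roll":0,"hand":0.1},{"x":-0.25,"y":0,"z":0,"roll":0,"hand":0.1},{"x":-0.25,"y":0,"z":0,"roll":0,"hand":0.1},{"x":-0.25,"y":0,"z":0,"roll":0,"hand":0.1}]' >/dev/null
python3 -c "from h import *;where()"
python3 -m crank '[{"x":-0.25,"y":0,"z":0,"roll":0,"hand":0.1},{"x":-0.25,"y":0,"z":0,"roll":0,"hand":0.1},{"x":-0.25,"y":0,"z":0,"roll":0,"hand":0.1},{"x":-0.25,"y":0,"z":0,"roll":0,"hand":0.1},{"x":-0.25,"y":0,"z":0,"roll":0,"hand":0.1},{"x":-0.25,"y":0,"z":0,"roll":0,"hand":0.1},{"x":-0.25,"y":0,"z":0,"roll":0,"hand":0.1},{"x":-0.15,"y":0,"z":0,"roll":0,"hand":0.1}]' >/dev/null
python3 -c "from h import *;where()"
```

```text
t 16.7 u,v,z 0.5204 -0.0974 0.1026 yaw-T -179.95 F -2.6 -1.6 2.0 j7 1.78 open 0.0485
t 17.5 u,v,z 0.5585 -0.0972 0.1026 yaw-T -179.94 F -3.0 -2.4 1.2 j7 1.78 open 0.0479
```

```bash
python3 -m crank '[{"x":-0.12,"y":0,"z":0,"roll":0,"hand":0.1},{"x":-0.12,"y":0,"z":0,"roll":0,"hand":0.1},{"x":-0.1,"y":0,"z":0,"roll":0,"hand":0.1}]' >/dev/null
python3 -c "from h import *;where()"
for i in 1 2 3; do python3 -m crank '[{"x":-0.06,"y":0,"z":0,"roll":0,"hand":0.1}]' >/dev/null
python3 -c "from h import *;where()"; done
```

```text
t 17.8 u,v,z 0.5649 -0.0972 0.1026 yaw-T -179.95 F -3.4 -2.5 1.1 j7 1.77 open 0.0485
t 17.9 u,v,z 0.5661 -0.0972 0.1026 yaw-T -179.95 F -3.3 -2.0 -0.2 j7 1.77 open 0.0485
t 18.0 u,v,z 0.5672 -0.0972 0.1026 yaw-T -179.95 F -2.4 -1.5 -0.1 j7 1.77 open 0.0482
t 18.1 u,v,z 0.5684 -0.0972 0.1026 yaw-T -179.95 F -2.3 -2.0 0.6 j7 1.77 open 0.0482
```

```bash
for i in 1 2 3; do python3 -m crank '[{"x":-0.06,"y":0,"z":0,"roll":0,"hand":0.1}]' >/dev/null
python3 -c "from h import *;where()"; done
```

```text
t 18.2 u,v,z 0.5696 -0.0972 0.1026 yaw-T -179.95 F -3.9 -2.0 1.1 j7 1.77 open 0.0486
t 18.3 u,v,z 0.5704 -0.0972 0.1026 yaw-T -179.96 F -6.8 -1.3 3.1 j7 1.77 open 0.0484
t 18.4 u,v,z 0.571 -0.0972 0.1026 yaw-T -179.97 F -9.4 -1.8 7.9 j7 1.77 open 0.0481
```

Contact lands at the predicted place. One more nudge, then back off, lift and check.

```bash
python3 -m crank '[{"x":-0.04,"y":0,"z":0,"roll":0,"hand":0.1},{"x":0,"y":0,"z":0,"roll":0,"hand":0.1}]' >/dev/null
python3 -c "from h import *;where()"
python3 -m crank '[{"x":0.3,"y":0,"z":0,"roll":0,"hand":0.1},{"x":0.6,"y":0,"z":0,"roll":0,"hand":0.1},{"x":0,"y":0,"z":-1,"roll":0,"hand":0.1},{"x":0,"y":0,"z":-1,"roll":0,"hand":0.1},{"x":0,"y":0,"z":-1,"roll":0,"hand":0.1},{"x":0,"y":0,"z":-1,"roll":0,"hand":0.1},{"x":0,"y":1,"z":-1,"roll":0,"hand":0.1},{"x":0,"y":1,"z":-1,"roll":0,"hand":0.1},{"x":0,"y":1,"z":-1,"roll":0,"hand":0.1},{"x":0,"y":1,"z":-1,"roll":0,"hand":0.1}]' >/dev/null
for i in 1 2; do python3 -m crank '[{"x":0.5,"y":1,"z":0,"roll":0,"hand":0.1},{"x":0.5,"y":1,"z":0,"roll":0,"hand":0.1},{"x":0.5,"y":1,"z":0,"roll":0,"hand":0.1},{"x":0.5,"y":1,"z":0,"roll":0,"hand":0.1},{"x":0.5,"y":1,"z":0,"roll":0,"hand":0.1},{"x":0.5,"y":1,"z":0,"roll":0,"hand":0.1},{"x":0.5,"y":1,"z":0,"roll":0,"hand":0.1},{"x":0.5,"y":1,"z":0,"roll":0,"hand":0.1},{"x":0.5,"y":1,"z":0,"roll":0,"hand":0.1},{"x":0.5,"y":1,"z":0,"roll":0,"hand":0.1}]' >/dev/null; done
python3 - <<'E'
from h import *
where()
c=cap(); f=c["frame"]
cv2.imwrite("pics/crop3.png",cv2.resize(f[110:250,225:395,::-1],None,fx=4.2,fy=4.2,interpolation=cv2.INTER_CUBIC))
M=masks(c)['blue']
F=toz(c,edge(c,M,300,358,112,142,'far'),.034);J=toz(c,edge(c,M,300,345,150,210,'far'),.033)
fu,ju=(F@EX).mean(),np.median(J@EX)
print("jaw joint",ju-(fu-.228))
E
```

```text
t 18.6 u,v,z 0.571 -0.0972 0.1025 yaw-T -179.98 F -8.9 -1.8 6.6 j7 1.77 open 0.0483
t 21.6 u,v,z 0.3534 0.3837 0.2629 yaw-T -179.9 F -0.1 -0.1 0.2 j7 0.63 open 0.0482
jaw joint 0.11434023240122282
```

View pics/crop3.png

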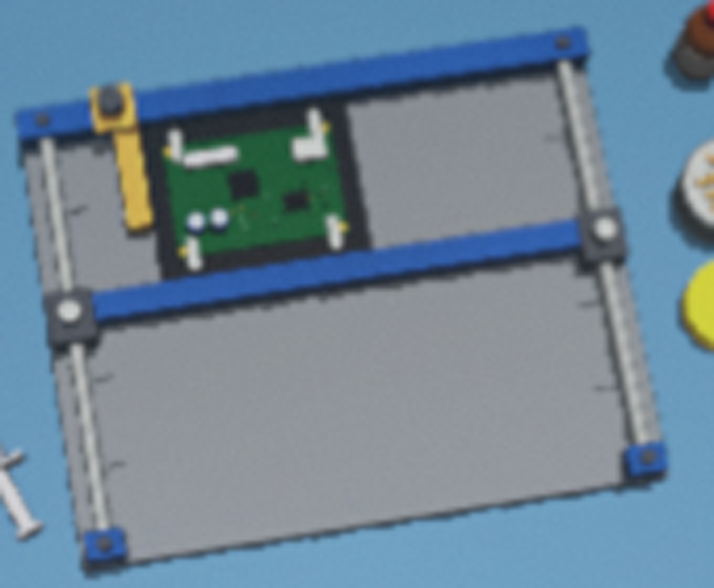

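The pallet is flush with the fence, the jaw is against its near edge, and the jaw joint measures ≈0.114. The stop (crop (153,225)) and the pallet's left edge (≈158) leave a possible sliver, so I'll measure it with profiles.

```bash
python3 - <<'E'
from h import *
c=cap(); fr=np.mean([vision.capture("top")["frame"].astype(float) for _ in range(4)],0)
# profile along v at several u at plane z=.022
for u in [.64,.65,.66,.67]:
    vs=np.arange(0,-.04,-.001)
    P=np.array([[*(u*EX+v*EY),.022] for v in vs]); px=proj(c,P).astype(np.float32)
    s=cv2.remap(fr.astype(np.float32),px[None,:,0],px[None,:,1],cv2.INTER_LINEAR)[0]
    print(u," ".join(f"{int(v*1000)}:{int(a[0])}/{int(a[2])}" for v,a in zip(vs[8:],s[8:])))
# right edge of pallet, same plane, and near-row far rows
for u in [.62,.65,.67]:
    vs=np.arange(-.125,-.155,-.0005);P=np.array([[*(u*EX+v*EY),.022] for v in vs]); px=proj(c,P).astype(np.float32)
    g=cv2.remap(fr.astype(np.float32),px[None,:,0],px[None,:,1],cv2.INTER_LINEAR)[0].mean(1); print(u,"right edge",vs[np.argmax(np.diff(cv2.GaussianBlur(g[None],(5,1),0)[0]))])
cv2.imwrite("pics/z.png",cv2.resize(fr[128:185,240:320,::-1].astype(np.uint8),None,fx=9,fy=9,interpolation=cv2.INTER_NEAREST))
E
```

```text
0.64 -8:206/83 -9:206/83 -10:207/82 -11:207/82 -12:207/83 -13:207/83 -14:208/84 -15:209/85 -16:200/83 -17:192/80 -18:166/74 -19:129/67 -20:95/60 -21:70/57 -22:48/54 -23:43/54 -24:43/54 -25:43/54 -26:44/54 -27:44/53 -28:44/54 -29:43/54 -30:41/55 -31:38/56 -32:36/57 -33:35/58 -34:34/58 -35:34/58 -36:34/58 -37:34/59 -38:36/60 -39:37/61
0.65 -8:199/81 -9:205/82 -10:207/82 -11:206/83 -12:206/83 -13:206/84 -14:207/84 -15:201/81 -16:195/79 -17:176/74 -18:140/65 -19:107/57 -20:82/55 -21:54/53 -22:45/52 -23:43/53 -24:42/53 -25:42/53 -26:42/53 -27:42/53 -28:42/53 -29:41/54 -30:39/54 -31:37/55 -32:36/56 -33:35/58 -34:35/59 -35:34/59 -36:34/59 -37:34/59 -38:34/59 -39:35/59
0.66 -8:204/84 -9:207/83 -10:206/83 -11:206/82 -12:206/83 -13:206/83 -14:206/84 -15:206/85 -16:201/84 -17:189/82 -18:176/80 -19:140/72 -20:104/64 -21:75/59 -22:56/56 -23:41/53 -24:41/53 -25:41/53 -26:42/53 -27:42/53 -28:42/52 -29:40/52 -30:38/52 -31:36/54 -32:34/56 -33:34/57 -34:34/58 -35:34/59 -36:35/59 -37:35/59 -38:34/59 -39:34/58
0.67 -8:201/82 -9:204/82 -10:206/82 -11:206/83 -12:206/83 -13:207/84 -14:207/84 -15:205/85 -16:199/83 -17:192/82 -18:157/73 -19:119/64 -20:86/58 -21:62/55 -22:40/53 -23:40/53 -24:40/53 -25:41/53 -26:41/53 -27:42/53 -28:41/53 -29:40/53 -30:40/53 -31:40/53 -32:44/57 -33:55/65 -34:69/75 -35:88/93 -36:107/112 -37:120/126 -38:131/136 -39:138/144
0.62 right edge -0.139
0.65 right edge -0.138
0.67 right edge -0.1385
```

View pics/z.png

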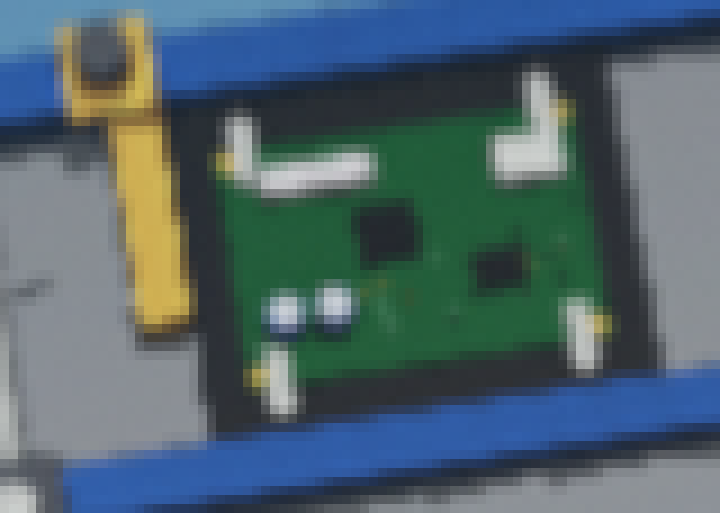

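The enlarged view shows brass running straight into the black rim (stop edge v≈−0.019) with no grey gap. The pallet's right edge is at −0.1385, exactly 120 mm from the stop face, and it is square. Handing in.

```bash
python3 -c "
from station import env; print(env.hand_in())"
```

```text
the job is handed in; nothing more can be done
None
```

I handed the job in at about 22 s of the 48 s allowed. The last camera check showed the pallet square and flush against the fence and end stop, and the jaw up against its near edge at about 0.114; the hand-in gave no verdict.

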